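# Close the twist-lock canister around the small tin

## Task

Close the canister around the small tin that stands in its round base: lower the tall two-eared cover over the tin until it sits right down in the base, ears clear of the two hooks, then twist it clockwise (seen from above) until both ears are fully under the hooks. Let go, with the tin still standing upright inside, and do not disturb the low round-knobbed cover, which belongs to another pot.

Things in the scene. Friction and masses are not known exactly. Their poses are not given: they have to be found in the camera images.
- cover: Tall steel cover, loose, hollow, open below: 96 mm across (90 inside), 80 high, 0.3 kg. On top a black upright fin to pinch across: 60 long (own x), 12 thick (own y), 80 to 116 mm above the rim. Flat ears at own +x and -x, in line with the fin: 22 wide, out to 66 mm from the axis, 28 to 34 mm above the rim. Origin: centre of lower rim, z up. Same after a half turn.
- base: Fixed steel disc, 164 across, 6 thick; flared collar (104 mm inside, 122 at top, 26 high) centres the cover, whose rim seats at z 6 mm. Hooks at own +x and -x, 58 to 80 mm from axis, 34 wide, 51 high, underside 45; clockwise side has a stop. Lower with ears 60 deg anticlockwise of hooks (30 at least); home when cover x is along base x, stop 6 deg on. Turns freely. Origin: centre of underside, z up.
- tin: Small lidded aluminium tin, 54 mm across, 60 high, loose, 0.15 kg, already standing on the base's disc within 9 mm of its centre, its top 66 mm above the table. Not to be handled. Origin: centre of its underside; z up.
- low_cover: Bystander: low domed steel cover, 104 mm across, 75 high with its small round black knob, no ears, loose on the table. To be left alone. Origin: centre of its lower rim; z up.

How it is judged:
By the outcome, as a careful person would: the job done as asked, in the order asked, and still so for the second after the job is handed in, with the robot touching nothing.
It also fails if it takes over 38 s, if anything falls off the work surface, if the arm or the gripper's body presses on something with over 40 N, if the wrist force passes 120 N, or if a joint passes its speed limit or range.

## Robot

A 6-joint arm with a two-finger parallel gripper is mounted at the origin on the work surface. World frame = base frame: x ahead of the robot, y to its left, z up, the work surface at z = 0. Lengths are in m, angles in rad, forces in N, time in s.
With the tool pointing down it reaches from about 0.35 to 0.975 m from the base axis. Payload 4.9 kg.
Tool frame: the origin (TCP) lies on the mounting face of the last link; the fingertips stand 173 mm ahead of it and the grasp point (between the pads) lies ctrl.pinch_z ahead of it (ctrl.pinch_z is the distance from the TCP to the grasp point, in m); z points along the fingers, y is the line along which they close (so a half turn about z gives the same grasp; the last joint's range is limited). The gripper opens to 85 mm and grips with 20 to 120 N. Pads are 22 mm wide; open, the fingers measure 114 mm over their backs; the gripper's body (76 mm by 85 mm) begins 54 mm behind the grasp point. The pads swing forward as they close: fully open they stand 13 mm farther back than shut.
Start: joints at [-1.248, 0.053, 1.613, -0, 1.476, -0.119], TCP at [0.267, -0.565, 0.405] pointing down, gripper open.
Joint ranges: [-3.01, 3.01], [-1.01, 2.22], [0.06, 2.58], [-1.02, 4.17], [0.09, 2.62], [-3.14, 3.14]. Speed limits (rad/s): [2.57, 2.57, 3.14, 3.14, 3.14, 3.14].

## Interface

Orientations are given as a rotation vector (axis times angle).
In Python, from station import telemetry, eyes, ctrl gives the robot as it stands.
- The arm moves only by the tool apply_moves, never from a script. Its argument "plan" is a list of rows, each a list of 5 numbers: the finger opening in m, from 0 to 0.0854, then the shift along the tool's x, y, z in m, then the turn about the tool's z in rad. In form: [[jaw, x, y, z, roll], ...]. A call has 1 to 12 rows; each row is the pose to reach, as a shift and turn from the pose commanded when the call began, along the tool's axes at that moment; what a row does not reach only later rows make up. A row lasts 1/12 s, in which the tool goes at most 41.7 mm and 7.16 degrees, less where a joint would pass 70% of its speed; a pose out of reach is approached as far as the arm can. A call with a gripper value outside its range is refused whole. The fingers move at their own pace and stop on an object; "newtons" is the grip in N (left out, the last holds). Time passes only in rows, so rows that repeat a pose let the fingers close. It gives the time, the measured TCP pose, the force, the opening and the grip force at its end, in the units of the state.
- telemetry.get_obs(): the state, without advancing time (a new reading comes with each control period).
- eyes.get_image(name): name is "scene" or "top" or "wrist"; returns a dict with "img" (400x640x3 uint8, blue, green, red), "range_z" (400x640 float32, m along the optical axis (not along the pixel's ray), 0 where there is no reading), "K" (3x3 intrinsics, pixels), "dist_coeffs" ([k1, k2, p1, p2, k3] as OpenCV has them; the pictures are not rectified), "pose" (4x4, takes a point from camera to world coordinates); the wrist camera has in their place "hand_eye" (4x4, takes a point from camera to tool coordinates, whose origin is the TCP and whose axes are the flange's). Camera axes: x right, y down, z forward; pixel columns grow to the right and rows downward; lengths in m; the calibration is good to about 2 mm. A picture is of the moment at which its call begins: read the wrist's pose just before it.
- ctrl.finish_job(): hands the job in; it is judged then, once.
Trained networks look in a picture, given as the dict that the camera call returned (one of the last four; its "shot" number tells which), for a name from the list of things; names that differ only in an ending like _2 or _b are one class to them, and where a whole thing is asked for, a point or a joint stands for the part that bears it (a point fixed in the world has none). Each returns a list of dicts, best first, with "confidence" (0 to 1); they miss things now and then, are a little off and sometimes report something else, mostly with a low value. They report only what shows in the picture. A call takes as long as a camera call.
- eyes.search_frame(thing, picture): "box" ([left, top, right, bottom] in pixels, round what is visible of it).
- eyes.outline_of(thing, picture): "region" (400x640 bool, what is visible of it) and "box" ([left, top, right, bottom] in pixels, round what is visible of it).
- eyes.tip_of(thing, picture): "point" ([column, row] in pixels: a listed point, or the origin of a listed thing).
The state is a dict: "t": time; "q": joint angles; "dq": joint speeds; "effort": joint torques, N m; "tool_pos": TCP position; "tool_rot": TCP orientation; "contact_force": force on the tool from outside, world axes, zero at the start; "wrist_torque": the same for the moment, N m; "opening": finger opening in m; "grip_force": force on a finger pad.
Only numpy, scipy, OpenCV 4.12 (cv2) and the standard library are available. Lean on these libraries where they do the work, as an engineer would, in place of code of your own. Each camera call takes 0.05 s, during which the arm holds its last target. There are 200 camera calls.

## Working session

There is one attempt and no reset: what is moved stays moved. The work goes in short steps, Python scripts to look and compute and a tool call to move; the robot and the scene stay as the last step left them, time stands still between calls to the robot, and variables do not carry over. Pictures are saved under pics/ and viewed, at most 10 in all, crops included, and the job is handed in when it is done.

Besides the shell and the picture viewer there is one more tool, called as name([rows], argument=value, ...), one row to a line, values as JSON. apply_moves: Moves the arm, as the interface text tells. Its arguments: {"type":"object","properties":{"plan":{"type":"array","items":{"type":"array","items":{"type":"number"}}},"newtons":{"type":"number"}},"required":["plan"]}

```bash
mkdir -p pics; ls; cat > h.py <<'E'
import numpy as np, cv2
from scipy.spatial.transform import Rotation as R
from station import telemetry, eyes, ctrl
def cloud(p, T=None):
    z=p["range_z"]; v,u=np.mgrid[0:400,0:640]
    pts=np.stack([u,v],-1).reshape(-1,1,2).astype(np.float64)
    n=cv2.undistortPoints(pts,p["K"],np.array(p["dist_coeffs"])).reshape(400,640,2)
    c=np.dstack([n*z[...,None],z])
    T=p["pose"] if T is None else T
    w=c@T[:3,:3].T+T[:3,3]; w[z==0]=np.nan
    return w
def toolT(o):
    T=np.eye(4);T[:3,:3]=R.from_rotvec(o["tool_rot"]).as_matrix();T[:3,3]=o["tool_pos"];return T
E
python3 - <<'E'
from h import *
o=telemetry.get_obs();print(o,ctrl.pinch_z)
print(toolT(o).round(3))
for n in("top","scene"):
    p=eyes.get_image(n);cv2.imwrite(f"pics/{n}0.png",p["img"]);w=cloud(p)
    np.save(n+"0.npy",w)
    for t in("cover","base","tin","low_cover"):
        for r in eyes.outline_of(t,p)[:2]:
            m=r["region"];q=w[m];q=q[~np.isnan(q[:,0])]
            print(n,t,r["confidence"],r["box"],np.median(q,0).round(3),q.min(0).round(3),q.max(0).round(3))
E
```

```text
pics
{'t': 0.0, 'q': array([-1.24801286e+00,  5.33482046e-02,  1.61426463e+00, -3.79278259e-05,
        1.47601362e+00, -1.18990752e-01]), 'dq': array([-0.00025608,  0.00057162, -0.00043593,  0.00090936, -0.00233325,
        0.00025112]), 'effort': array([-6.50283819e-04, -3.93683982e+01, -3.70179498e+01, -1.23298000e-04,
        7.15169474e-03, -7.48839966e-06]), 'tool_pos': array([ 0.26713249, -0.5647431 ,  0.40348557]), 'tool_rot': array([-3.06329124e+00, -6.87871177e-01,  3.83713679e-04]), 'contact_force': array([-0.06163745,  0.3972239 ,  0.59918845]), 'wrist_torque': array([-0.02444905,  0.00347234, -0.06643951]), 'grip_force': 0.0, 'opening': 0.08515066239957628} 0.1547
[[ 0.904  0.428 -0.001  0.267]
 [ 0.428 -0.904  0.002 -0.565]
 [ 0.    -0.002 -1.     0.403]
 [ 0.     0.     0.     1.   ]]
top cover 0.57 [167.7, 165.8, 216.8, 221.9] [0.539 0.271 0.08 ] [ 0.479  0.231 -0.001] [0.609 0.327 0.119]
top base 0.8 [266.4, 164.0, 334.4, 231.8] [0.538 0.031 0.008] [ 0.458 -0.049 -0.002] [0.629 0.112 0.066]
top tin 0.72 [288.3, 185.6, 314.0, 212.1] [0.537 0.028 0.067] [0.512 0.002 0.007] [0.563 0.057 0.07 ]
top low_cover 0.7 [395.0, 197.5, 442.7, 238.9] [ 0.491 -0.247  0.045] [ 0.441 -0.305 -0.001] [ 0.545 -0.205  0.077]
scene cover 0.96 [417.7, 189.5, 475.8, 256.4] [0.573 0.278 0.076] [ 0.496  0.232 -0.001] [0.61  0.33  0.119]
scene base 0.7 [298.1, 170.9, 367.0, 236.4] [0.558 0.049 0.008] [ 0.4   -0.049 -0.001] [0.621 0.114 0.067]
scene tin 0.83 [320.8, 174.7, 343.5, 213.1] [0.554 0.033 0.057] [0.512 0.004 0.007] [0.599 0.055 0.07 ]
scene low_cover 0.82 [212.0, 144.3, 248.9, 184.7] [ 0.516 -0.241  0.04 ] [ 0.453 -0.299 -0.005] [ 0.547 -0.202  0.076]
```

```bash
python3 - <<'E'
from h import *
im=cv2.imread("pics/top0.png");cv2.imwrite("pics/crop0.png",cv2.resize(im[140:260,140:460],None,fx=2.5,fy=2.5))
w=np.load("top0.npy").reshape(-1,3);w2=np.load("scene0.npy").reshape(-1,3)
def sel(w,c,r,lo,hi): return w[(np.hypot(w[:,0]-c[0],w[:,1]-c[1])<r)&(w[:,2]>lo)&(w[:,2]<hi)]
def ax(q):
    c=q[:,:2].mean(0);u,s,v=np.linalg.svd(q[:,:2]-c);return len(q),c.round(4),np.degrees(np.arctan2(v[0,1],v[0,0])).round(1),(s/np.sqrt(len(q))).round(4), ((q[:,:2].max(0)+q[:,:2].min(0))/2).round(4)
for n,W in(("top",w),("scene",w2)):
    print(n,"fin",ax(sel(W,(.545,.275),.08,.105,.125)))
    print("covertop",ax(sel(W,(.545,.275),.08,.072,.086)))
    q=sel(W,(.545,.275),.08,.026,.038);print("ears",ax(q))
    print("hooks",ax(sel(W,(.54,.032),.1,.042,.056)))
    print("tin",ax(sel(W,(.54,.03),.1,.06,.072)))
    print("disc",ax(sel(W,(.54,.03),.1,.004,.01)))
    print("collar",ax(sel(W,(.54,.03),.075,.02,.03)))
    print("low",ax(sel(W,(.5,-.25),.1,.02,.1)))
E
```

```text
top fin (198, array([0.5436, 0.2795]), np.float64(-173.7), array([0.0174, 0.0037]), array([0.5438, 0.2801]))
covertop (1164, array([0.5422, 0.2755]), np.float64(-63.0), array([0.0259, 0.025 ]), array([0.544 , 0.2802]))
ears (184, array([0.53  , 0.2675]), np.float64(-175.6), array([0.0492, 0.0188]), array([0.5439, 0.2644]))
hooks (288, array([0.5388, 0.0321]), np.float64(166.6), array([0.0694, 0.0099]), array([0.5394, 0.0322]))
tin (444, array([0.538, 0.028]), np.float64(-89.2), array([0.0135, 0.0133]), array([0.5391, 0.0277]))
disc (2027, array([0.5362, 0.0319]), np.float64(-103.4), array([0.0462, 0.0404]), array([0.5412, 0.0283]))
collar (446, array([0.5439, 0.0324]), np.float64(-98.2), array([0.0439, 0.0401]), array([0.5394, 0.0319]))
low (1541, array([ 0.4917, -0.2505]), np.float64(-170.3), array([0.0258, 0.0253]), array([ 0.4929, -0.2555]))
scene fin (165, array([0.5501, 0.2803]), np.float64(6.4), array([0.0177, 0.0037]), array([0.5443, 0.2803]))
covertop (1118, array([0.5536, 0.2799]), np.float64(86.9), array([0.026 , 0.0238]), array([0.5445, 0.2806]))
ears (263, array([0.5881, 0.2798]), np.float64(77.5), array([0.0239, 0.013 ]), array([0.5789, 0.2795]))
hooks (382, array([0.5536, 0.0317]), np.float64(-13.8), array([0.0595, 0.0111]), array([0.5387, 0.0323]))
tin (346, array([0.5412, 0.0294]), np.float64(8.8), array([0.0142, 0.0135]), array([0.5391, 0.0285]))
disc (1389, array([0.559 , 0.0471]), np.float64(103.1), array([0.0458, 0.0343]), array([0.5465, 0.0274]))
collar (368, array([0.5341, 0.0354]), np.float64(106.3), array([0.0422, 0.0346]), array([0.5334, 0.0323]))
low (1023, array([ 0.5097, -0.2448]), np.float64(123.2), array([0.0256, 0.021 ]), array([ 0.4981, -0.2541]))
```

View pics/crop0.png

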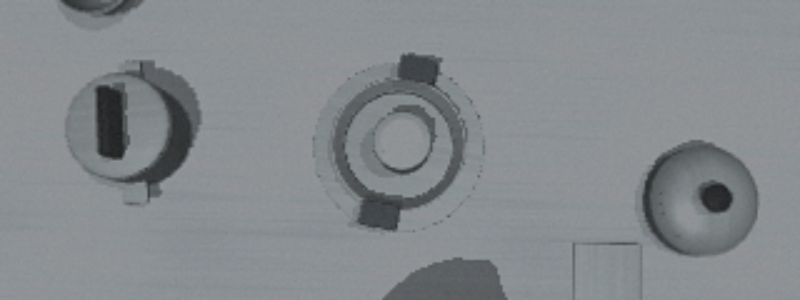

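The top view shows the cover at crop (110,125) with its fin and ears up-down, the base at (400,145) with hooks at (420,68) and (380,213), and the low cover at (705,200). Both cameras agree on the poses. I'll check the base with the wrist camera on the way.

apply_moves([
  [0.085, 0.5, -0.423, 0, 0],
  [0.085, 0.5, -0.423, 0, 0],
  [0.085, 0.5, -0.423, 0, 0],
  [0.085, 0.5, -0.423, 0, 0],
  [0.085, 0.5, -0.423, 0, 0],
  [0.085, 0.5, -0.423, 0, 0],
  [0.085, 0.5, -0.423, 0, 0],
  [0.085, 0.5, -0.423, 0, 0],
  [0.085, 0.5, -0.423, 0, 0],
  [0.085, 0.5, -0.423, 0, 0],
  [0.085, 0.5, -0.423, 0, 0],
  [0.085, 0.5, -0.423, 0, 0],
])

```text
t: 1.5
tool_pos: [0.4745, -0.1078, 0.4051]
tool_rot: [3.065, 0.688, 0.002]
contact_force: [0.3, -0.2, -0.0]
opening: 0.0848
grip_force: 0.0
```

```bash
cat >> h.py <<'E'
def sel(w,c,r,lo,hi): return w[(np.hypot(w[:,0]-c[0],w[:,1]-c[1])<r)&(w[:,2]>lo)&(w[:,2]<hi)]
def ax(q):
    if len(q)<5: return len(q)
    (c,s,a)=cv2.minAreaRect(q[:,:2].astype(np.float32)*1000)
    m=q[:,:2].mean(0);v=np.linalg.svd(q[:,:2]-m,full_matrices=False)[2]
    return len(q),m.round(4),"rect",np.round(c,1),np.round(s,1),round(a,1),"pca",np.degrees(np.arctan(v[0,1]/v[0,0])).round(1)
def wrist(fn):
    o=telemetry.get_obs();p=eyes.get_image("wrist");cv2.imwrite(fn,p["img"])
    return o,p,cloud(p,toolT(o)@p["hand_eye"])
E
python3 - <<'E'
from h import *
o,p,w=wrist("pics/w1.png");print(p["hand_eye"].round(3));w=w.reshape(-1,3)
print(np.nanmin(w,0),np.nanmax(w,0))
c=(.539,.032)
for n,r,a,b in(("hooks",.1,.044,.056),("tin",.045,.06,.072),("collar",.075,.02,.03),("disc",.1,.004,.01)):print(n,ax(sel(w,c,r,a,b)))
g=np.load("top0.npy").reshape(-1,3);q=g[(g[:,2]>.02)&(g[:,0]>.3)&(g[:,0]<.8)&(abs(g[:,1])<.5)]
k=np.zeros((50,100),np.uint8);k[((q[:,0]-.3)*100).astype(int),((q[:,1]+.5)*100).astype(int)]=1
n,l,s,ce=cv2.connectedComponentsWithStats(k)
for i in range(1,n):
    if s[i,4]>3:print(ce[i]/100+[-.5,.3],s[i])
E
```

```text
[[ 0.    -0.959 -0.284  0.072]
 [ 1.     0.     0.    -0.   ]
 [-0.    -0.284  0.959  0.031]
 [ 0.     0.     0.     1.   ]]
[ 0.05019525 -0.63018264 -0.00411155] [0.75648837 0.23823501 0.324636  ]
hooks (1126, array([0.4774, 0.0426]), 'rect', array([507.5,  31.3]), array([ 37.5, 110.3]), 66.6, 'pca', np.float64(-33.6))
tin (3652, array([0.5372, 0.0267]), 'rect', array([536.7,  26.9]), array([52.6, 52.9]), 80.5, 'pca', np.float64(66.0))
collar (2312, array([0.5195, 0.0306]), 'rect', array([524.9,  25.5]), array([102.5, 126.8]), 24.9, 'pca', np.float64(-69.0))
disc (9242, array([0.5295, 0.0117]), 'rect', array([519.3,  23.2]), array([122.5, 163.6]), 24.8, 'pca', np.float64(-59.1))
[-0.175       0.31166667] [32  0  2  4  6]
[0.09714286 0.34      ] [59  3  3  3  7]
[0.15166667 0.33166667] [64  2  3  3  6]
[-0.26010101  0.48818182] [19 14 11 11 99]
[0.02775  0.533625] [46 15 14 17 80]
[-0.49820513  0.62564103] [ 0 16  2 32 39]
[0.27329787 0.53606383] [73 17 10 15 94]
[0.48478261 0.54086957] [97 19  3 13 23]
[0.025 0.535] [50 21  6  6 32]
[0.31923077 0.68865385] [78 34  9 10 52]
[-0.20555556  0.72933333] [26 40  8  7 45]
[0.17954545 0.73363636] [65 40  7  8 44]
[0.41518182 0.76036364] [ 83  42  17   8 110]
```

View pics/w1.png

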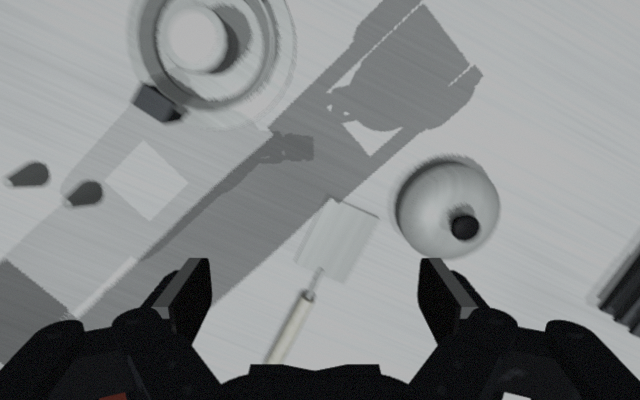

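View pics/scene0.png

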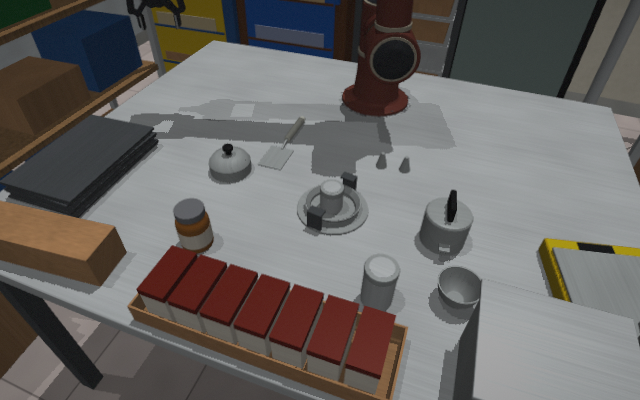

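The wrist view confirms the tin at about (200,40) and the hooks. The scene view shows an empty path between the cover (445,225) and the base (332,205). Next, hover over the cover.

apply_moves([
  [0.085, 0.229, -0.321, 0, 0.333],
  [0.085, 0.229, -0.321, 0, 0.333],
  [0.085, 0.229, -0.321, 0, 0.333],
  [0.085, 0.229, -0.321, 0, 0.333],
  [0.085, 0.229, -0.321, 0, 0.333],
  [0.085, 0.229, -0.321, 0, 0.333],
  [0.085, 0.229, -0.321, 0, 0.333],
  [0.085, 0.229, -0.321, 0, 0.333],
  [0.085, 0.229, -0.321, 0, 0.333],
  [0.085, 0.229, -0.321, 0, 0.333],
  [0.085, 0.229, -0.321, 0, 0.333],
  [0.085, 0.229, -0.321, 0, 0.333],
])

```text
t: 2.55
tool_pos: [0.5439, 0.2798, 0.4044]
tool_rot: [3.136, 0.175, -0.001]
contact_force: [0.1, -0.6, -0.3]
opening: 0.085
grip_force: 0.0
```

```bash
python3 - <<'E'
from h import *
o,p,w=wrist("pics/w2.png");w=w.reshape(-1,3)
T=toolT(o);print(T.round(4),o["dq"].round(3),o["q"].round(2))
c=(.544,.28)
f=sel(w,c,.045,.108,.122)
print("fin",ax(f)); print("top",ax(sel(w,c,.06,.076,.084)));print("ears",ax(sel(w,c,.08,.03,.037)))
E
```

```text
[[ 9.938e-01  1.116e-01 -6.000e-04  5.439e-01]
 [ 1.116e-01 -9.938e-01 -5.000e-04  2.798e-01]
 [-6.000e-04  5.000e-04 -1.000e+00  4.044e-01]
 [ 0.000e+00  0.000e+00  0.000e+00  1.000e+00]] [-0.043 -0.029  0.03  -0.009  0.003 -0.004] [ 0.35  0.02  1.65 -0.    1.48  1.81]
fin (1177, array([0.5443, 0.2804]), 'rect', array([542.7, 280.1]), array([59.2, 11.5]), 6.0, 'pca', np.float64(5.8))
top (7633, array([0.5458, 0.2806]), 'rect', array([542.2, 280.3]), array([92.9, 93.1]), 15.8, 'pca', np.float64(-84.1))
ears (547, array([0.5883, 0.2849]), 'rect', array([543.4, 288.9]), array([ 68.7, 132.7]), 82.2, 'pca', np.float64(5.9))
```

apply_moves([
  [0.085, -0.001, 0, 0.04, 0.006],
  [0.085, -0.001, 0, 0.08, 0.006],
  [0.085, -0.001, 0, 0.115, 0.006],
  [0.085, -0.001, 0, 0.135, 0.006],
  [0.085, -0.001, 0, 0.145, 0.006],
  [0.085, -0.001, 0, 0.145, 0.006],
  [0.0, -0.001, 0, 0.145, 0.006],
  [0.0, -0.001, 0, 0.145, 0.006],
  [0.0, -0.001, 0, 0.145, 0.006],
  [0.0, -0.001, 0, 0.145, 0.006],
  [0.0, -0.001, 0, 0.145, 0.006],
  [0.0, -0.001, 0, 0.145, 0.006],
], newtons=60)

```text
t: 3.6
tool_pos: [0.5432, 0.2784, 0.2607]
tool_rot: [-3.136, -0.161, -0.002]
contact_force: [-0.6, -0.5, 0.9]
opening: 0.0118
grip_force: 10.3
```

apply_moves([
  [0.0, 0, 0, 0, 0],
  [0.0, 0, 0, 0, 0],
  [0.0, 0, 0, 0, 0],
  [0.0, 0, 0, -0.01, 0],
  [0.0, 0, 0, -0.025, 0],
  [0.0, 0, 0, -0.05, 0],
  [0.0, 0, 0, -0.08, 0],
  [0.0, 0, 0, -0.105, 0],
  [0.0, 0, 0, -0.12, 0],
  [0.0, 0, 0, -0.12, 0],
  [0.0, 0, 0, -0.12, 0],
], newtons=80)

```text
t: 4.52
tool_pos: [0.5429, 0.278, 0.3801]
tool_rot: [3.137, 0.161, 0.001]
contact_force: [0.3, -0.3, -3.2]
opening: 0.0109
grip_force: 80.4
```

```bash
python3 - <<'E'
from h import *
o=telemetry.get_obs();T=toolT(o);print(T.round(4),o["dq"].round(3),o["q"].round(2),o["opening"],o["grip_force"],o["contact_force"])
p=eyes.get_image("scene");w=cloud(p).reshape(-1,3);g=cloud(eyes.get_image("top")).reshape(-1,3)
c=T[:2,3]
for W in(w,g):
  print("top",ax(sel(W,c,.055,.185,.205)),"ears",ax(sel(W,c,.08,.145,.16)), np.nanpercentile(sel(W,c,.05,.19,.205)[:,2],[10,50,90]) )
  print("below ear",ax(sel(W,c,.06,.11,.18)), np.nanmin(sel(W,c,.06,.1,.2)[:,2]))
E
```

```text
[[ 9.947e-01  1.025e-01  8.000e-04  5.429e-01]
 [ 1.025e-01 -9.947e-01  0.000e+00  2.780e-01]
 [ 8.000e-04  1.000e-04 -1.000e+00  3.801e-01]
 [ 0.000e+00  0.000e+00  0.000e+00  1.000e+00]] [0.001 0.03  0.045 0.001 0.002 0.001] [ 0.35  0.03  1.67 -0.    1.43  1.82] 0.0109042120857712 80.36086678504944 [ 0.27780218 -0.34371511 -3.21031585]
top (1236, array([0.5619, 0.277 ]), 'rect', array([548.1, 277.6]), array([94.6, 90. ]), 80.9, 'pca', np.float64(83.8)) ears (379, array([0.5863, 0.2774]), 'rect', array([580.6, 277. ]), array([95.2, 58.7]), 87.7, 'pca', np.float64(80.8)) [0.19426323 0.19929313 0.20065836]
below ear (1185, array([0.5812, 0.2755]), 'rect', array([574.6, 278.5]), array([96.5, 55.3]), 89.5, 'pca', np.float64(86.2)) 0.1192754438979029
top (1028, array([0.5318, 0.264 ]), 'rect', array([541.1, 270.3]), array([80.6, 96.1]), 74.9, 'pca', np.float64(-33.7)) ears (257, array([0.528 , 0.2617]), 'rect', array([544.3, 259.8]), array([132. ,  59.4]), 5.0, 'pca', np.float64(3.1)) [0.19501293 0.19819721 0.20006484]
below ear (477, array([0.5268, 0.2463]), 'rect', array([542.8, 259.5]), array([ 59.9, 119.3]), 89.7, 'pca', np.float64(-16.0)) 0.11948936213024464
```

apply_moves([
  [0.0, -0.001, 0.01, 0, -0.04],
  [0.0, -0.004, 0.034, 0, -0.11],
  [0.0, -0.008, 0.068, 0, -0.2],
  [0.0, -0.013, 0.105, 0, -0.31],
  [0.0, -0.017, 0.142, 0, -0.42],
  [0.0, -0.022, 0.178, 0, -0.53],
  [0.0, -0.026, 0.21, 0, -0.62],
  [0.0, -0.029, 0.233, 0, -0.68],
  [0.0, -0.0296, 0.244, 0, -0.707],
  [0.0, -0.0296, 0.244, 0, -0.707],
  [0.0, -0.0296, 0.244, 0, -0.707],
  [0.0, -0.0296, 0.244, 0, -0.707],
])

```text
t: 5.62
tool_pos: [0.5383, 0.0329, 0.3783]
tool_rot: [-2.886, -1.237, 0.003]
contact_force: [0.0, 0.3, -1.8]
opening: 0.0108
grip_force: 80.3
```

```bash
python3 - <<'E'
from h import *
o,p,w=wrist("pics/w3.png");T=toolT(o);print(T.round(4),o["dq"].round(3),o["q"].round(2),o["grip_force"])
s=eyes.get_image("scene");cv2.imwrite("pics/s3.png",cv2.resize(s["img"][100:280,220:460],None,fx=3,fy=3))
w=w.reshape(-1,3);c=T[:2,3];print("wrist hooks",ax(sel(w,c,.1,.044,.056)),"fin",ax(sel(w,c,.05,.228,.245)))
w=cloud(s).reshape(-1,3);g=cloud(eyes.get_image("top")).reshape(-1,3)
def circ(q):
    A=np.c_[2*q[:,:2],np.ones(len(q))];x=np.linalg.lstsq(A,(q[:,:2]**2).sum(1),rcond=None)[0];return x[:2].round(4),np.sqrt(x[2]+x[0]**2+x[1]**2).round(4)
for W in(w,g):
  print("ears",ax(sel(W,c,.08,.145,.16)));print("hooks",ax(sel(W,c,.1,.044,.056)))
q=sel(w,c,.055,.125,.145);print("wall",circ(q))
E
```

```text
[[ 6.898e-01  7.240e-01 -2.500e-03  5.383e-01]
 [ 7.240e-01 -6.898e-01  7.000e-04  3.290e-02]
 [-1.200e-03 -2.300e-03 -1.000e+00  3.783e-01]
 [ 0.000e+00  0.000e+00  0.000e+00  1.000e+00]] [ 0.015 -0.004 -0.01  -0.003  0.    -0.004] [-0.08 -0.13  1.84  0.    1.44  0.68] 80.31380653381348
wrist hooks (1093, array([0.6053, 0.0161]), 'rect', array([605.3,  15.6]), array([34.3, 22.1]), 80.8, 'pca', np.float64(79.8)) fin (6382, array([0.5407, 0.036 ]), 'rect', array([537.7,  33.1]), array([51.7, 43. ]), 8.6, 'pca', np.float64(46.4))
ears (330, array([0.5759, 0.0507]), 'rect', array([570.8,  45.1]), array([53.4, 94.1]), 18.1, 'pca', np.float64(-81.7))
hooks (270, array([0.577 , 0.0277]), 'rect', array([538.3,  30.8]), array([ 46.8, 166.4]), 73.8, 'pca', np.float64(-19.6))
ears (84, array([0.4988, 0.0018]), 'rect', array([493.8,  22.2]), array([27. , 70.2]), 13.6, 'pca', np.float64(-79.9))
hooks (146, array([0.472, 0.048]), 'rect', array([472.1,  47.9]), array([33.7, 21.7]), 80.5, 'pca', np.float64(80.7))
wall (array([0.5372, 0.0339]), np.float64(0.0475))
```

View pics/s3.png

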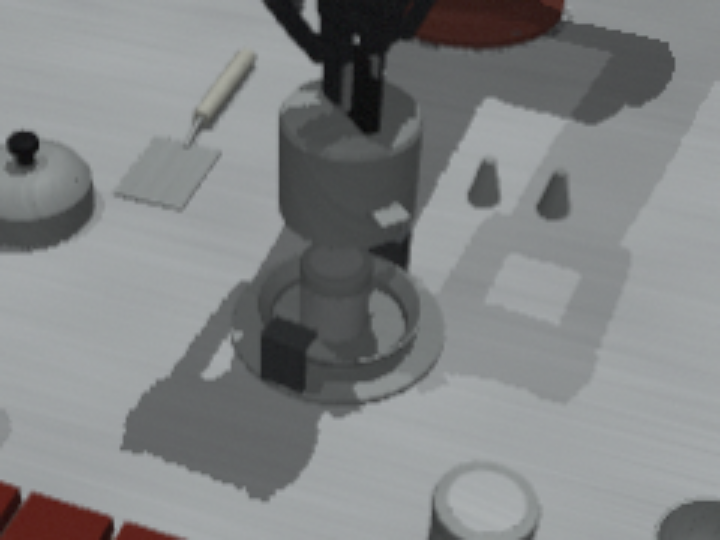

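The crop shows the cover held at (350,150) directly above the tin and base, with its ear at (390,215) pointing well away from the hooks (290,355) and (395,250). The hook edges give a base yaw of about -9.4°; the hooks are offset clockwise by their stops. Now lower it.

apply_moves([
  [0.0, -0.0006, 0.0013, 0, -0.07],
  [0.0, -0.0006, 0.0013, 0.01, -0.07],
  [0.0, -0.0006, 0.0013, 0.025, -0.07],
  [0.0, -0.0006, 0.0013, 0.04, -0.07],
  [0.0, -0.0006, 0.0013, 0.055, -0.07],
  [0.0, -0.0006, 0.0013, 0.07, -0.07],
  [0.0, -0.0006, 0.0013, 0.08, -0.07],
  [0.0, -0.0006, 0.0013, 0.088, -0.07],
  [0.0, -0.0006, 0.0013, 0.095, -0.07],
  [0.0, -0.0006, 0.0013, 0.1, -0.07],
  [0.0, -0.0006, 0.0013, 0.104, -0.07],
  [0.0, -0.0006, 0.0013, 0.104, -0.07],
])

```text
t: 6.77
tool_pos: [0.539, 0.0311, 0.2752]
tool_rot: [-2.842, -1.337, 0.001]
contact_force: [-0.2, 0.1, -2.5]
opening: 0.0108
grip_force: 80.4
```

apply_moves([
  [0.0, 0, 0, 0.002, 0],
  [0.0, 0, 0, 0.004, 0],
  [0.0, 0, 0, 0.006, 0],
  [0.0, 0, 0, 0.007, 0],
  [0.0, 0, 0, 0.008, 0],
  [0.0, 0, 0, 0.008, 0],
])

```text
t: 7.27
tool_pos: [0.539, 0.0311, 0.2675]
tool_rot: [-2.842, -1.338, 0.0]
contact_force: [-1.1, -0.0, -2.7]
opening: 0.0106
grip_force: 80.4
```

apply_moves([
  [0.0, 0, 0, 0.001, 0],
  [0.0, 0, 0, 0.002, 0],
  [0.0, 0, 0, 0.002, 0],
])

```text
t: 7.52
tool_pos: [0.5393, 0.0311, 0.2663]
tool_rot: [2.842, 1.338, 0.0]
contact_force: [-1.5, 0.0, 0.8]
opening: 0.0105
grip_force: 80.7
```

```bash
python3 - <<'E'
from h import *
o=telemetry.get_obs();T=toolT(o);print(T.round(4),o["q"].round(2),o["contact_force"])
w=cloud(eyes.get_image("scene")).reshape(-1,3);g=cloud(eyes.get_image("top")).reshape(-1,3);c=(.5385,.032)
v=wrist("pics/w4.png")[2].reshape(-1,3)
for W in(w,g,v):
  r=sel(W,c,.045,.07,.1);print("top z",len(r),np.median(r[:,2]) if len(r) else 0);q=sel(W,c,.07,.034,.043);q=q[np.hypot(*(q[:,:2]-c).T)>.052];print("ears",len(q),np.percentile(q[:,2],[10,50,90]) if len(q) else 0)
E
```

```text
[[ 6.373e-01  7.706e-01  3.000e-04  5.393e-01]
 [ 7.706e-01 -6.373e-01  0.000e+00  3.110e-02]
 [ 2.000e-04  2.000e-04 -1.000e+00  2.663e-01]
 [ 0.000e+00  0.000e+00  0.000e+00  1.000e+00]] [-0.08 -0.02  1.93  0.    1.23  0.61] [-1.48970102  0.01077888  0.82762496]
top z 658 0.08677144036980844
ears 61 [0.0374437  0.04024317 0.04203155]
top z 276 0.0862070214805929
ears 18 [0.03895034 0.04115978 0.04261008]
top z 16556 0.0856094648485379
ears 1096 [0.03848406 0.03959162 0.04049972]
```

The cover is seated: its top is at 86 mm and its ears at 40 mm. Now twist clockwise.

apply_moves([
  [0.0, 0, 0, 0, 0.03],
  [0.0, 0, 0, 0, 0.1],
  [0.0, 0, 0, 0, 0.18],
  [0.0, 0, 0, 0, 0.27],
  [0.0, 0, 0, 0, 0.36],
  [0.0, 0, 0, 0, 0.45],
  [0.0, 0, 0, 0, 0.54],
  [0.0, 0, 0, 0, 0.63],
  [0.0, 0, 0, 0, 0.7],
  [0.0, 0, 0, 0, 0.76],
  [0.0, 0, 0, 0, 0.8],
  [0.0, 0, 0, 0, 0.8],
])

```text
t: 8.67
tool_pos: [0.5396, 0.0309, 0.2662]
tool_rot: [3.138, 0.125, 0.003]
contact_force: [0.7, 0.0, 0.5]
opening: 0.0106
grip_force: 80.8
```

```bash
python3 - <<'E'
from h import *
o=telemetry.get_obs();T=toolT(o);print(T.round(4),o["contact_force"],o["wrist_torque"])
c=(.5385,.032)
v=wrist("pics/w5.png")[2].reshape(-1,3)
print(ax(sel(v,c,.1,.046,.056)))
q=sel(v,c,.07,.034,.043);q=q[np.hypot(*(q[:,:2]-c).T)>.055];print("ears",ax(q))
E
```

```text
[[ 9.969e-01  7.930e-02  2.200e-03  5.396e-01]
 [ 7.930e-02 -9.969e-01 -7.000e-04  3.090e-02]
 [ 2.100e-03  9.000e-04 -1.000e+00  2.662e-01]
 [ 0.000e+00  0.000e+00  0.000e+00  1.000e+00]] [0.65398722 0.00177989 0.52520686] [-0.23967912 -0.10392125  0.03147477]
(3278, array([0.6006, 0.0177]), 'rect', array([543.1,  42.7]), array([ 65.7, 159.9]), 73.5, 'pca', np.float64(-12.4))
ears (623, array([0.5985, 0.0388]), 'rect', array([598.7,  35.7]), array([12.4, 21.4]), 3.4, 'pca', np.float64(77.0))
```

View pics/w5.png

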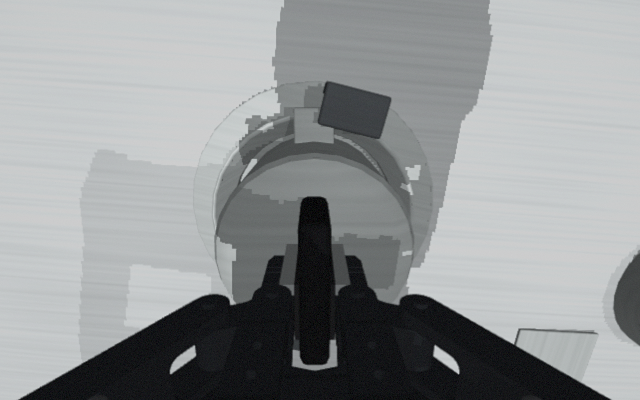

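The ear at (313,122) is just passing under the hook (355,110). Continuing the twist.

apply_moves([
  [0.0, 0, 0, 0, 0.05],
  [0.0, 0, 0, 0, 0.11],
  [0.0, 0, 0, 0, 0.17],
  [0.0, 0, 0, 0, 0.22],
  [0.0, 0, 0, 0, 0.26],
  [0.0, 0, 0, 0, 0.285],
  [0.0, 0, 0, 0, 0.295],
  [0.0, 0, 0, 0, 0.295],
  [0.0, 0, 0, 0, 0.295],
])

```text
t: 9.47
tool_pos: [0.5394, 0.0309, 0.2662]
tool_rot: [3.123, -0.336, 0.002]
contact_force: [1.2, -1.4, 1.8]
opening: 0.011
grip_force: 81.0
```

```bash
python3 - <<'E'
from h import *
o=telemetry.get_obs();T=toolT(o);print(T.round(4),np.degrees(np.arctan2(T[1,0],T[0,0])),o["contact_force"],o["wrist_torque"])
c=(.5385,.032)
o,p,v=wrist("pics/w6.png");cv2.imwrite("pics/w6c.png",cv2.resize(p["img"][60:230,180:450],None,fx=2.8,fy=2.8));v=v.reshape(-1,3)
q=sel(v,c,.1,.044,.056);q=q[q[:,0]>.58];print("hook",ax(q))
q=sel(v,c,.07,.034,.043);q=q[np.hypot(*(q[:,:2]-c).T)>.055];print("ears",ax(q));q=sel(v,T[:2,3],.05,.112,.13);print("fin",ax(q))
E
```

```text
[[ 9.771e-01 -2.127e-01  1.400e-03  5.394e-01]
 [-2.127e-01 -9.771e-01 -5.000e-04  3.090e-02]
 [ 1.500e-03  2.000e-04 -1.000e+00  2.662e-01]
 [ 0.000e+00  0.000e+00  0.000e+00  1.000e+00]] -12.282156611306668 [ 1.16076993 -1.42934788  1.80356847] [-0.5295508  -0.29135168  0.07149323]
hook (3228, array([0.6039, 0.0163]), 'rect', array([597. ,  25.9]), array([52.2, 41.7]), 81.2, 'pca', np.float64(-78.5))
ears (165, array([0.5924, 0.0178]), 'rect', array([592.7,  19.2]), array([21.9,  3.2]), 76.4, 'pca', np.float64(78.7))
fin (6473, array([0.544 , 0.0297]), 'rect', array([540.6,  32.8]), array([35.6, 57.9]), 56.6, 'pca', np.float64(-12.3))
```

View pics/w6c.png

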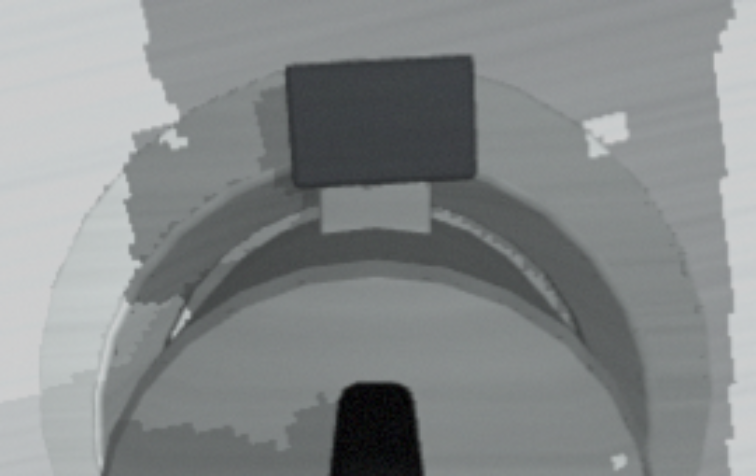

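The ear (320–432) is fully beneath the hook (288–475) with margin on both sides. Release.

apply_moves([
  [0.03, 0, 0, 0, 0],
  [0.05, 0, 0, 0, 0],
  [0.06, 0, 0, 0, 0],
  [0.06, 0, 0, 0, 0],
  [0.06, 0, 0, -0.01, 0],
  [0.06, 0, 0, -0.03, 0],
  [0.06, 0, 0, -0.06, 0],
  [0.06, 0, 0, -0.09, 0],
  [0.06, 0, 0, -0.12, 0],
  [0.06, 0, 0, -0.14, 0],
  [0.06, 0, 0, -0.14, 0],
  [0.06, 0, 0, -0.14, 0],
])

```text
t: 10.52
tool_pos: [0.5393, 0.0311, 0.4079]
tool_rot: [-3.123, 0.337, -0.006]
contact_force: [0.2, 0.5, -1.0]
opening: 0.0602
grip_force: 0.0
```

```bash
python3 - <<'E'
from h import *
o,p,v=wrist("pics/w7.png");cv2.imwrite("pics/w7c.png",p["img"]);v=v.reshape(-1,3);c=(.5385,.032)
print(o["tool_pos"],o["opening"],o["contact_force"])
print("fin",ax(sel(v,c,.05,.115,.13)),"top",ax(sel(v,c,.06,.08,.092)))
g=cloud(eyes.get_image("top")).reshape(-1,3);print("low",ax(sel(g,(.5,-.25),.1,.02,.1)))
E
```

```text
[0.53928699 0.03110391 0.4078791 ] 0.06015545850923405 [ 0.15268318  0.45639791 -0.98150113]
fin (1210, array([0.5403, 0.0307]), 'rect', array([539. ,  30.8]), array([11.7, 59.2]), 77.4, 'pca', np.float64(-12.3)) top (8014, array([0.5426, 0.0303]), 'rect', array([539. ,  30.8]), array([94.6, 94.6]), 69.0, 'pca', np.float64(77.4))
low (1539, array([ 0.4917, -0.2505]), 'rect', array([ 492.8, -255.6]), array([102.2, 101.8]), 44.3, 'pca', np.float64(9.4))
```

View pics/w7.png

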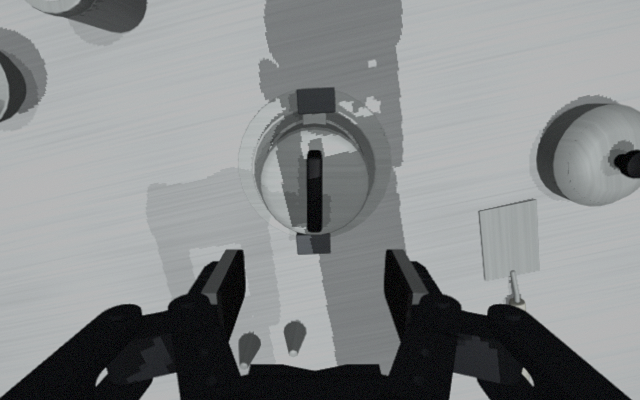

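The cover is closed: its fin (315,190) is in line with both hooks (315,100) and (313,243), the ears are under them, and the low cover hasn't moved. Handing in.

```bash
python3 -c "
from station import ctrl
print(ctrl.finish_job())"
```

```text
the job is handed in; nothing more can be done
None
```

The canister is closed and the job is handed in: the cover is seated over the tin and twisted until its ears are under the hooks, the gripper is clear, the low cover is where it was, and it took about 10.5 s. The tin can't be seen inside the cover, but nothing pressed on it during lowering.

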